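# Lift a strongbox lid by a bar through its staple and hold it open

## Robot

A 6-joint arm with a two-finger parallel gripper is mounted at the origin on the work surface. World frame = base frame: x ahead of the robot, y to its left, z up, the work surface at z = 0. Lengths are in mm, angles in rad, forces in N, time in s.
With the tool pointing down it reaches from about 300 to 950 mm from the base axis. Payload 3.1 kg.
Tool frame: the origin (TCP) lies midway between the tips of the shut fingers; the grasp point (between the pads) lies 19 mm behind it; z points along the fingers, y is the direction in which the jaws open and shut (so a half turn about z gives the same grasp; the last joint's range is limited). The gripper opens to 85 mm and grips with 20 to 120 N. Pads are 22 mm wide; open, the fingers measure 114 mm over their backs; the gripper's body (76 mm by 85 mm) begins 54 mm behind the grasp point. The pads swing forward as they close: fully open they stand 13 mm farther back than shut.
Start: joints at [-1.316, 0.308, 1.634, -0, 1.2, -0.07], TCP at [199.423, -592.337, 231.272] pointing down, gripper open.
Joint ranges: [-3.06, 3.06], [-0.79, 1.96], [0.05, 2.63], [-1.19, 4.34], [0.05, 2.64], [-2.94, 2.94]. Speed limits (rad/s): [2.79, 2.79, 3.14, 3.14, 3.14, 3.14].

## Interface

Orientations are given as a 3x3 rotation matrix whose columns are the frame's x, y, z axes.
In Python, from rig import arm, optics, ticket gives the robot as it stands.
- The arm moves only by the tool step_arm, never from a script. Its argument "steps" is a list of rows, each a list of 5 numbers: the shift along the world's x, y, z scaled (see below), then the turn about the world's z scaled (see below), then the gripper command: -1 is fully open, 1 is shut, values between are in proportion. A call has 1 to 5 rows; each row is the pose to reach, as a shift and turn from the pose measured when the call began; what a row does not reach only later rows make up. The controller multiplies each number of a shift by 0.12 m and each number of a turn by 45 degrees. A row lasts 1/12 s, in which the tool goes at most 41.7 mm and 7.16 degrees, less where a joint would pass 70% of its speed; a pose out of reach is approached as far as the arm can. A call with a number of a shift or a turn outside -1 to 1 is refused whole. A call with a gripper value outside its range is refused whole. The fingers move at their own pace and stop on an object; "newtons" is the grip in N (left out, the last holds). Time passes only in rows, so rows that repeat a pose let the fingers close. It gives the time, the measured TCP pose, the force and the opening at its end, in the units of the state.
- arm.get_obs(): the state, without advancing time (a new reading comes with each control period).
- optics.get_image(name): name is "side" or "top"; returns a dict with "img" (480x640x3 uint8, blue, green, red), "mtx" (3x3 intrinsics, pixels), "cam_to_world" (4x4, takes a point from camera to world coordinates). Camera axes: x right, y up, looking along -z (the intrinsics and any distortion apply to the point x, -y, -z); pixel columns grow to the right and rows downward; lengths in mm; the calibration is good to about 2 mm. A picture is of the moment at which its call begins. There is no depth.
- ticket.sign_off(): hands the job in, once; it reports no verdict.
Trained networks look in a picture, given as the dict that the camera call returned (one of the last four; its "shot" number tells which), for a name from the list of things; names that differ only in an ending like _2 or _b are one class to them, and where a whole thing is asked for, a point or a joint stands for the part that bears it (a point fixed in the world has none). Each returns a list of dicts, best first, with "conf" (0 to 1); they miss things now and then, are a little off and sometimes report something else, mostly with a low value. They report only what shows in the picture. A call takes as long as a camera call. They do not tell look-alikes from the thing itself.
- optics.boxes_of(picture, thing): "box" ([left, top, width, height] in pixels, round what is visible of it).
- optics.mark_of(picture, thing): "position" ([row, column] in pixels: a listed point, or the origin of a listed thing).
The state is a dict: "t": time; "qpos": joint angles; "dq": joint speeds; "joint_torque": joint torques, N m; "position": TCP position; "ee_rot": TCP orientation; "wrist_force": force on the tool from outside, world axes, zero at the start; "ft_torque": the same for the moment, N m; "opening": finger opening in mm.
Only numpy, scipy, OpenCV 4.12 (cv2) and the standard library are available. Lean on these libraries where they do the work, as an engineer would, in place of code of your own. Each camera call takes 0.05 s, during which the arm holds its last target.

## Task

The lid of the steel strongbox has no handle and drops shut by itself: pick up the tapered steel bar from the bench, pass it through the padlock staple on the lid so that its end sticks out by a few centimetres on the other side, and use it to lift the lid. Hold the lid open at 45 degrees so that I can look at the locks inside with the magnifier, and finish while still holding it there, the lid hanging on the bar alone; do not let the lid drop back on the way. Leave the padlock, the flag hinge and the lock body where they lie.

Things in the scene. Friction and masses are not known exactly. Their poses are not given: they have to be found in the camera images.
- bar: Loose line-up bar: dark steel, straight, octagonal, 12 mm across flats (13 over corners), 200 mm long, 170 g, the last 25 mm tapering to a 5 mm nose. Lies flat on the bench left or right of the strongbox, nose towards world +y within 20 degrees. Origin on its underside at mid-length; x along the bar to the nose, z up at the start.
- bar_mid (a point): Middle of the bar, on its axis, 6 mm above the bar's underside; axes as bar.
- bar_tip (a point): Tapered nose end of the bar, on its axis, 100 mm from bar_mid.
- bar_tail (a point): Blunt end of the bar, on its axis, 100 mm from bar_mid.
- staple_foot (a point): Foot of the padlock staple fixed on the lid: upright arch of 8 mm round bar on a 52 x 30 x 3 mm foot plate, centred across the lid, 29 mm behind its front edge. Opening 20 mm wide (x), 30 mm high above the foot plate, half-round top of 10 mm radius; outside top 41 mm above the lid. A bar passes through along y. Point under the foot plate, on the lid's upper face; axes as eye.
- eye (a point): Centre of the staple's opening, 18 mm above the lid's upper face (129 mm above the bench when shut); 15 mm below the opening's top. Axes are the lid's and turn with it: x towards the hinge, y along the hinge, z out of the upper face. In the lid's frame it lies 145 mm in front of the hinge axis and 22 mm above it. The lid is bare on both sides of the staple.
- lid_hinge (a point): Middle of the lid's hinge axis, at the strongbox's back upper edge (far from the robot), 107 mm above the bench; y runs along the axis.
- lid_front (a point): Middle of the lid's front edge, on its upper face, 174 mm in front of the hinge axis. The lid is a grey painted steel panel, 176 x 238 mm, 4 mm thick (upper face 4 mm above the hinge axis), with a 14 mm rim turned down round the box; 0.36 kg with its staple, give or take 15 %: about 2.5 N lifts it at the staple.
- lid_panel (a joint): Opening angle of the lid in rad: 0 shut, growing as its front edge rises, 0.785 = 45 degrees, stop at 1.75. Nearly free hinge: unless held, the lid falls shut from any angle below about 80 degrees.
- strongbox: Sheet-steel strongbox, 170 mm deep (x), 230 mm wide (y), rim 107 mm high, screwed to the bench (cannot move). Origin at the centre of its underside; x points to its back, y along the hinge, turned up to about 10 degrees. The front faces the robot, an open double-hinged hasp hanging on its front wall.
- padlock: Bystander: loose brass padlock with steel shackle, lying flat, 88 x 50 x 20 mm, on the other side of the strongbox from the bar; origin under its middle. Not to be moved.
- flag_hinge: Bystander: loose stainless flag hinge lying flat, 72 x 82 x 12 mm, left of the strongbox; origin under its middle. Not to be moved.
- lock_body: Bystander: loose blue steel lock body with a steel face plate, lying flat, about 75 x 140 x 22 mm, right of the strongbox; origin under its middle. Not to be moved.
There are look-alikes about, which are no part of the job. Several things have the shape of the bar; the one meant has the colours described above.

How it is judged (in metres and radians):
On the way:
1. the bar is through the staple while the lid is still shut (((y of bar_tip in the frame of eye above 0.015 m and y of bar_tail in the frame of eye below -0.015 m) or (y of bar_tail in the frame of eye above 0.015 m and y of bar_tip in the frame of eye below -0.015 m)) and x of bar_mid in the frame of eye between -0.022 and 0.022 m and z of bar_mid in the frame of eye between -0.03 and 0.035 m and ((x of bar_tip in the frame of eye between -0.022 and 0.022 m and z of bar_tip in the frame of eye between -0.03 and 0.026 m) or (x of bar_tail in the frame of eye between -0.022 and 0.022 m and z of bar_tail in the frame of eye between -0.03 and 0.026 m)) and value of joint lid_panel below 0.06 rad), for 0.1 s.
At the end, for the whole second after the job is handed in: The lid stands still at 45 degrees (within 6), hanging on the bar, which is held in the gripper and passes through the staple, its end at least 15 mm out on the far side; the robot touches neither lid nor box; padlock, flag hinge and lock body lie within 30 mm of their start (((y of bar_tip in the frame of eye above 0.015 m and y of bar_tail in the frame of eye below -0.015 m) or (y of bar_tail in the frame of eye above 0.015 m and y of bar_tip in the frame of eye below -0.015 m)) and x of bar_mid in the frame of eye between -0.022 and 0.022 m and z of bar_mid in the frame of eye between -0.03 and 0.035 m and ((x of bar_tip in the frame of eye between -0.022 and 0.022 m and z of bar_tip in the frame of eye between -0.03 and 0.026 m) or (x of bar_tail in the frame of eye between -0.022 and 0.022 m and z of bar_tail in the frame of eye between -0.03 and 0.026 m)) and value of joint lid_panel between 0.68 and 0.89 rad and velocity of joint lid_panel between -0.15 and 0.15 rad/s and contact force between bar and strongbox above 0.5 N and contact force between the fingers and bar above 1 N and contact force between each of the fingers, the arm and strongbox below 0.5 N and distance of each of padlock, flag_hinge, lock_body from where it was at the start of the episode below 0.03 m); the arm keeps its last pose, push and grip.
It fails at once if the lid drops back (falls faster than 1.5 rad/s) (velocity of joint lid_panel below -1.5 rad/s).
It fails at once if the padlock is moved more than 30 mm (distance of padlock from where it was at the start of the episode above 0.03 m).
It fails at once if the flag hinge is moved more than 30 mm (distance of flag_hinge from where it was at the start of the episode above 0.03 m).
It fails at once if the lock body is moved more than 30 mm (distance of lock_body from where it was at the start of the episode above 0.03 m).
It also fails if it takes over 54 s, if anything falls off the work surface, if the arm or the gripper's body presses on something with over 40 N, if the wrist force passes 120 N, or if a joint passes its speed limit or range.

## Working session

There is one attempt and no reset: what is moved stays moved. The work goes in short steps, Python scripts to look and compute and a tool call to move; the robot and the scene stay as the last step left them, time stands still between calls to the robot, and variables do not carry over. Pictures are saved under pics/ and viewed, and the job is handed in when it is done.

Besides the shell and the picture viewer there is one more tool, called after "Call:" as name([rows], argument=value, ...), one row to a line, values as JSON. step_arm: Moves the arm, as the interface text tells. Shifts and turns lie within -1 to 1; 1 stands for 0.12 m of shift or 45 degrees of turn. Its arguments: {"type":"object","properties":{"steps":{"type":"array"},"newtons":{"type":"number"}},"required":["steps"]}

```bash
ls; mkdir -p pics
python3 - <<'E'
from rig import arm, optics, ticket
import cv2
o=arm.get_obs(); print(o)
for n in ("side","top"):
    p=optics.get_image(n); cv2.imwrite(f"pics/{n}0.png",p["img"]); print(n,p.keys(),p["mtx"],p["cam_to_world"],p["shot"])
    for th in ["bar","bar_mid","bar_tip","bar_tail","staple_foot","eye","lid_hinge","lid_front","strongbox","padlock","flag_hinge","lock_body"]:
        print(th,[( [round(float(v),1) for v in m["position"]],round(m["conf"],2)) for m in optics.mark_of(p,th)])
E
```

```text
pics
{'t': 0.0, 'qpos': array([-1.31575329e+00,  3.09013971e-01,  1.63519490e+00,  1.69342094e-05,
        1.19969242e+00, -6.96954304e-02]), 'dq': array([ 0.00112431, -0.00051809, -0.00131301,  0.00043728, -0.00039893,
        0.00014644]), 'joint_torque': array([-3.70523312e-04, -4.15258670e+01, -2.76664639e+01, -2.08810302e-04,
        1.01299482e-02,  8.70487213e-06]), 'position': array([ 199.18640711, -591.54127006,  230.03751264]), 'ee_rot': array([[ 9.47736218e-01,  3.19054445e-01, -5.67168288e-04],
       [ 3.19054900e-01, -9.47733593e-01,  2.23793977e-03],
       [ 1.76500191e-04, -2.30193439e-03, -9.99997335e-01]]), 'wrist_force': array([-0.8138195 ,  0.03684392, -0.05330307]), 'ft_torque': array([ 0.00199469, -0.00665002,  0.02528147]), 'opening': 85.32656502312594}
side dict_keys(['img', 'mtx', 'cam_to_world', 'shot']) [[465.86442554   0.         314.10341656]
 [  0.         465.86442554 244.81216353]
 [  0.           0.           1.        ]] [[-9.93957647e-01  4.43268497e-02 -1.00415766e-01  3.89585892e+02]
 [-1.08600484e-01 -5.30005081e-01  8.41011622e-01  1.15290255e+
[... 1226 characters left out ...]
218429e+03]
 [ 0.00000000e+00  0.00000000e+00  0.00000000e+00  1.00000000e+00]] 2
bar [([327.1, 282.0], 0.87), ([265.6, 134.0], 0.75), ([288.1, 217.6], 0.71)]
bar_mid [([328.7, 283.9], 0.91), ([265.6, 136.7], 0.84), ([284.4, 215.5], 0.58)]
bar_tip [([301.1, 250.7], 0.98), ([242.6, 107.1], 0.87), ([329.2, 204.3], 0.64), ([278.9, 467.3], 0.5)]
bar_tail [([248.3, 226.9], 0.96), ([286.0, 170.6], 0.91), ([354.7, 309.2], 0.75)]
staple_foot [([249.4, 331.0], 0.91)]
eye [([243.7, 329.7], 0.57)]
lid_hinge [([186.2, 327.6], 0.93)]
lid_front [([261.5, 332.9], 0.79)]
strongbox [([228.8, 327.6], 0.57)]
padlock [([279.2, 467.7], 0.97)]
flag_hinge [([201.9, 222.5], 0.75)]
lock_body [([201.1, 473.1], 0.78)]
```

View pics/top0.png

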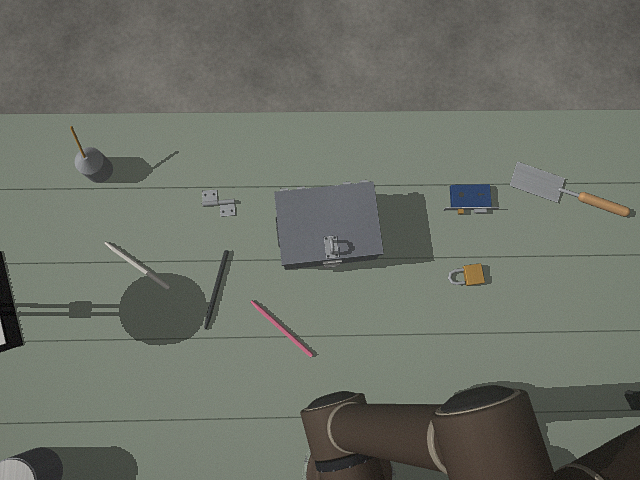

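View pics/side0.png

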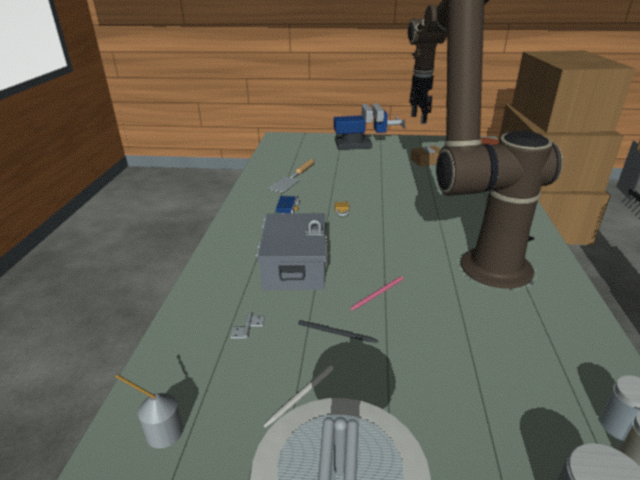

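Run:
```python
import cv2
a=cv2.imread("pics/top0.png")[215:375,90:350]
cv2.imwrite("pics/crop0.png",cv2.resize(a,None,fx=3,fy=3,interpolation=cv2.INTER_CUBIC))
```

```text
(no output)
```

View pics/crop0.png

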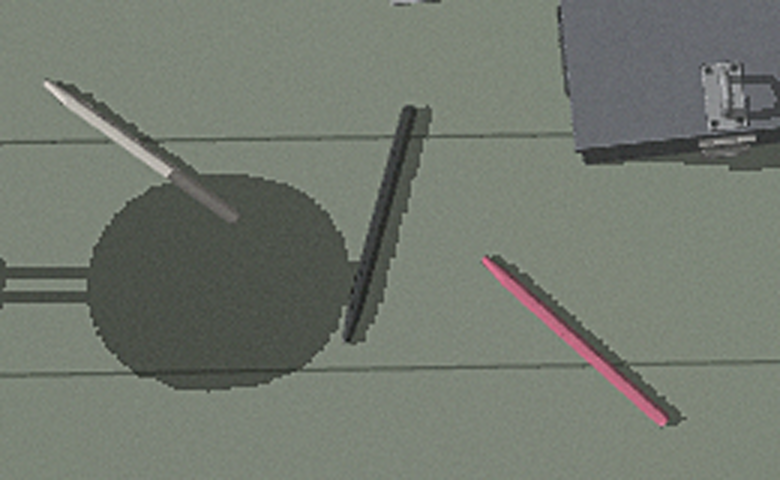

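The dark candidate at top pixel (217,289) lies nearly along world x, not +y as the description says. I'll check the shadow and the whole bench for another dark bar before choosing.

Run:
```python
import cv2,numpy as np
a=cv2.imread("pics/top0.png"); s=cv2.imread("pics/side0.png")
def enh(x,f,n):
    x=np.clip((x/255.)**0.5*255,0,255).astype(np.uint8)
    cv2.imwrite(n,cv2.resize(x,None,fx=f,fy=f,interpolation=cv2.INTER_CUBIC))
enh(a[235:345,90:250],5,"pics/c1.png")
enh(s[280:400,230:420],4,"pics/c2.png")
enh(a[90:400],1.2,"pics/c3.png")
```

```text
(no output)
```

View pics/c1.png

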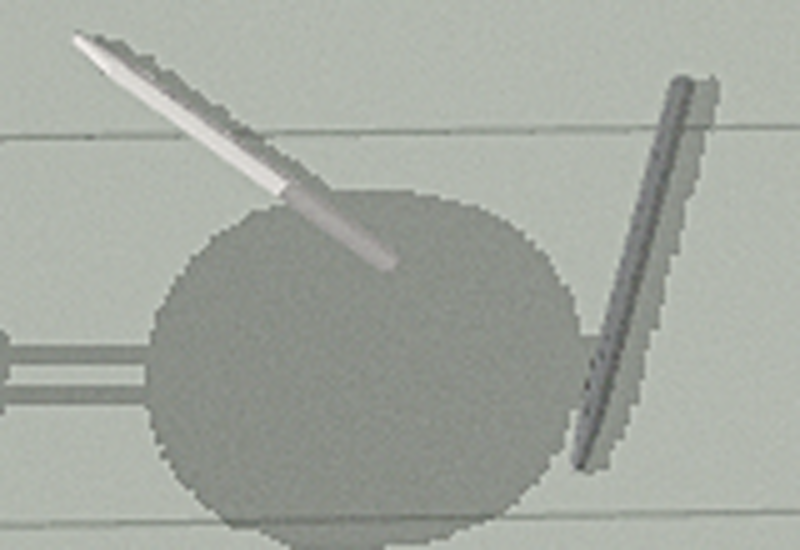

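View pics/c2.png

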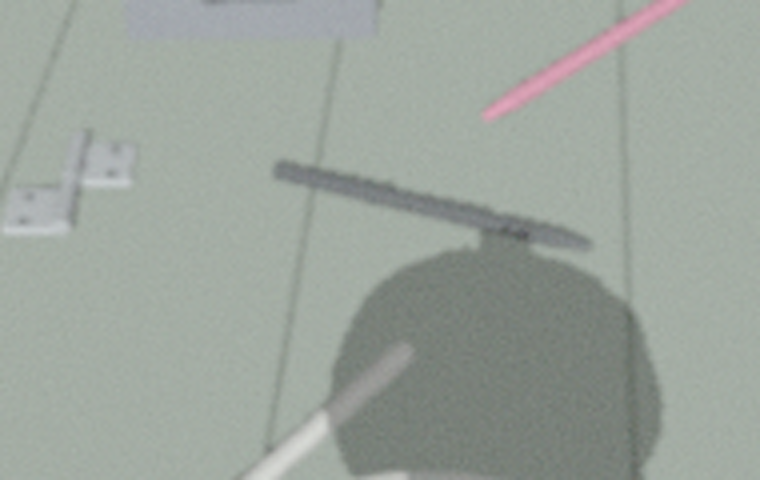

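View pics/c3.png

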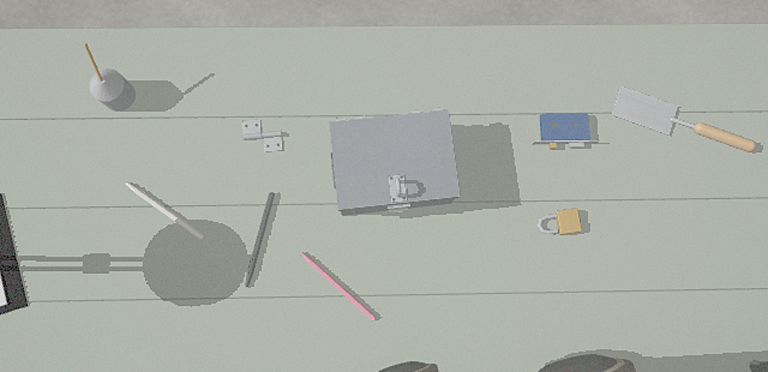

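```bash
cat > h.py <<'E'
import numpy as np
def ray(p,row,col):
    d=np.array([(col-p["mtx"][0,2])/p["mtx"][0,0],-(row-p["mtx"][1,2])/p["mtx"][1,1],-1.])
    T=p["cam_to_world"]; return T[:3,3],T[:3,:3]@d
def atz(p,row,col,z):
    o,d=ray(p,row,col); return o+d*(z-o[2])/d[2]
def tri(ps):
    A=np.zeros((3,3));b=np.zeros(3)
    for p,r,c in ps:
        o,d=ray(p,r,c); d=d/np.linalg.norm(d); M=np.eye(3)-np.outer(d,d); A+=M;b+=M@o
    return np.linalg.solve(A,b)
def proj(p,X):
    T=np.linalg.inv(p["cam_to_world"]); c=T[:3,:3]@X+T[:3,3]
    return p["mtx"][1,2]-p["mtx"][1,1]*c[1]/-c[2], p["mtx"][0,2]+p["mtx"][0,0]*c[0]/-c[2]
E
python3 - <<'E'
from rig import arm, optics
import cv2,numpy as np; from h import *
np.set_printoptions(precision=1,suppress=True)
t=optics.get_image("top"); s=optics.get_image("side")
import pickle; pickle.dump((t,s),open("p0.pkl","wb"))
for n,z,zt,zs in [("bar_mid",6,(329,204),None)]: pass
print("tip",atz(t,329.2,204.3,6),atz(s,341.8,375.8,6)); print("tail",atz(t,248.3,226.9,6),atz(s,325.6,298.2,6)); print("mid",atz(t,284.4,215.5,6),atz(s,329.9,337.6,6))
for n,a,b,z in [("foot",(249.4,331),(233.7,312.9),111),("eye",(243.7,329.7),(225.1,314.3),129),("hinge",(186.2,327.6),(231,261),107),("front",(261.5,332.9),(236.5,325.7),111)]:
    print(n,atz(t,*a,z),atz(s,*b,z),tri([(t,*a),(s,*b)]))
im=t["img"]
cv2.imwrite("pics/c4.png",cv2.resize(im[170:280,260:400],None,fx=5,fy=5,interpolation=cv2.INTER_CUBIC))
im=s["img"]
cv2.imwrite("pics/c5.png",cv2.resize(im[200:300,250:340],None,fx=6,fy=6,interpolation=cv2.INTER_CUBIC))
# dark bar mask top
im=t["img"][235:345,195:250].astype(int)
g=im.max(2); m=(g<75).astype(np.uint8)
n,l,st,c=cv2.connectedComponentsWithStats(m); k=1+st[1:,4].argmax(); print(st[k],c[k])
ys,xs=np.nonzero(l==k); print(cv2.minAreaRect(np.c_[xs+195,ys+235].astype(np.float32)))
E
```

```text
tip [340.2 340.9   6. ] [345.6 343.    6. ]
tail [539.  288.6   6. ] [533.8 304.3   6. ]
mid [449.  315.5   6. ] [437.  310.8   6. ]
foot [514.4  33.5 111. ] [525.3  40.1 111. ] [520.7  33.4 106.1]
eye [524.6  37.1 129. ] [522.9  22.9 129. ] [522.1  37.4 137.5]
hinge [667.5  38.1 107. ] [675.4  30.6 107. ] [670.   38.6 110.9]
front [486.   29.8 111. ] [488.2  52.3 111. ] [489.2  29.1  96.8]
[ 10  15  27  79 403] [21.4 52.7]
((216.30001831054688, 289.10003662109375), (9.486833572387695, 80.95430755615234), 18.434947967529297)
```

View pics/c4.png

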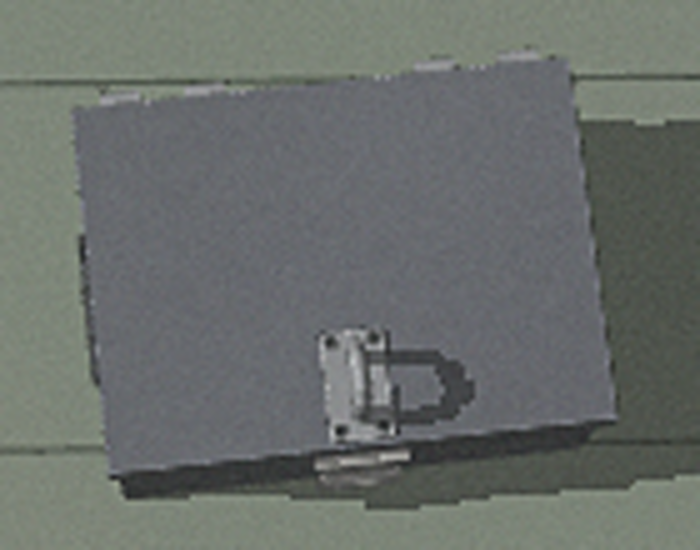

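View pics/c5.png

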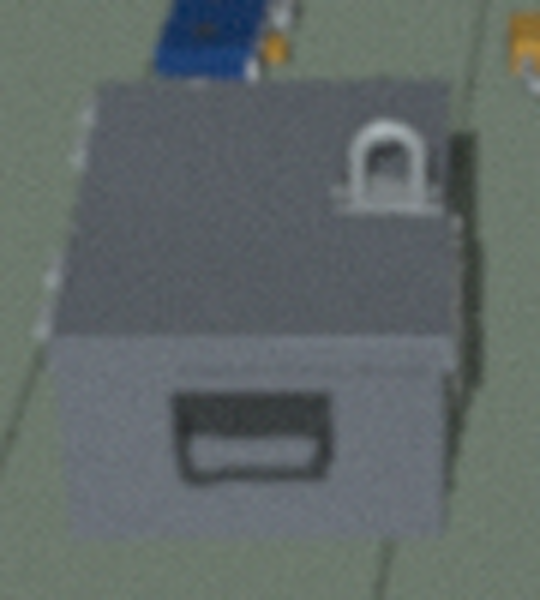

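Run:
```python
import pickle,numpy as np; from h import *; from scipy.optimize import least_squares
np.set_printoptions(precision=1,suppress=True)
t,s=pickle.load(open("p0.pkl","rb"))
# lid frame: hinge origin, front at x=-174, back x=+2, y +-119, z+4
L=np.array([[2,119,4],[2,-119,4],[-174,-119,4],[-174,119,4.]])
ct=[(260+75/5,170+108/5),(260+567/5,170+60/5),(260+615/5,170+418/5),(260+112/5,170+473/5)]
cs=[(250+52/6,200+335/6),(250+97/6,200+85/6),(250+447/6,200+85/6),(250+455/6,200+335/6)]
def W(v,P): 
    c,n=np.cos(v[2]),np.sin(v[2]); return np.array([v[0]+c*P[0]-n*P[1],v[1]+n*P[0]+c*P[1],107+P[2]])
def res(v,cams):
    r=[]
    for p,cc in cams:
        for l,(c,w) in zip(L,cc):
            a,b=proj(p,W(v,l)); r+=[a-w,b-c]
    return np.array(r)
for cams in ([(t,ct)],[(s,cs)],[(t,ct),(s,cs)]):
    q=least_squares(res,[667,38,0.1],args=(cams,)); v=q.x
    print(v[:2],np.degrees(v[2]),"rms",np.sqrt((q.fun**2).mean()),"eye",W(v,[-145,0,22]),"front",W(v,[-174,0,4]))
for P in ([-145,0,22],[-145,0,41]): print(proj(t,W(v,P)),proj(s,W(v,P)))
# bar ends
for n,(a,b) in {"top":((t,248+3,226.9),(t,327,206.5))}.items(): print([atz(p,r,c,8) for p,r,c in (a,b)])
for r,c in ((280+168/4,230+278/4),(280+243/4,230+590/4)): print("side",atz(s,r,c,6))
for r,c in ((235+80/5,90+682/5),(235+465/5,90+580/5)): print("top",atz(t,r,c,8))
```

```text
[664.   45.8] 5.330185559771378 rms 0.6194212853210888 eye [519.6  32.3 129. ] front [490.8  29.6 111. ]
[664.3  50.7] 6.070653969697895 rms 0.7510525614043634 eye [520.1  35.3 129. ] front [491.3  32.3 111. ]
[664.3  46.8] 5.577598464015344 rms 0.8021772806463477 eye [519.9  32.7 129. ] front [491.1  29.9 111. ]
(np.float64(245.6685364022751), np.float64(331.65209285970866)) (np.float64(226.87522104471685), np.float64(314.97458107393265))
(np.float64(244.1766251189464), np.float64(332.01521240644126)) (np.float64(220.92425341824548), np.float64(314.8720204662063))
[array([531.8, 288.2,   8. ]), array([345.4, 335.3,   8. ])]
side [532.4 291.    6. ]
side [341.7 339.2   6. ]
top [531.8 289.4   8. ]
top [343.  336.5   8. ]
```

Candidates for the bar in the top view are dark (217,289), pink (283,328) and white (137,265). I choose the dark steel one, which is the only dark one; the close crop shows its nose at the robot end (206,328). It lies nearly along -x, which disagrees with the "+y" in the description. Next I swing over in an arc.

Call:
step_arm([
  [0.3,0.3,0.1,-0.15,-1],
  [0.6,0.6,0.2,-0.3,-1],
  [0.9,0.9,0.2,-0.4,-1],
  [0.92,0.95,0.2,-0.4,-1],
])

```text
t: 1.73
position: [311.4, -477.4, 256.3]
ee_rot: [[1.0, 0.007, 0.002], [0.007, -1.0, -0.001], [0.002, 0.001, -1.0]]
wrist_force: [0.5, -0.4, 0.1]
opening: 85.0
```

Call:
step_arm([
  [0.3,0.3,0,-0.1,-1],
  [0.6,0.6,0,-0.25,-1],
  [0.9,0.9,0,-0.33,-1],
  [0.92,0.95,0,-0.33,-1],
])

```text
t: 2.07
position: [423.5, -361.8, 256.7]
ee_rot: [[0.968, -0.251, 0.002], [-0.251, -0.968, -0.002], [0.003, 0.001, -1.0]]
wrist_force: [0.6, -0.5, -0.7]
opening: 85.3
```

Call:
step_arm([
  [0.2,0.33,0,0,-1],
  [0.35,0.66,0,0,-1],
  [0.5,0.98,0,0,-1],
  [0.5,0.98,0,0,-1],
])

```text
t: 2.4
position: [485.5, -238.9, 256.8]
ee_rot: [[0.969, -0.247, 0.004], [-0.247, -0.969, 0.001], [0.003, -0.002, -1.0]]
wrist_force: [0.2, -0.7, -0.9]
opening: 85.3
```

Call:
step_arm([
  [0.2,0.33,0,0,-1],
  [0.3,0.66,0,0,-1],
  [0.4,0.98,0,0,-1],
  [0.4,0.98,0,0,-1],
])

```text
t: 2.73
position: [534.7, -116.3, 256.9]
ee_rot: [[0.97, -0.243, 0.005], [-0.243, -0.97, 0.004], [0.004, -0.005, -1.0]]
wrist_force: [-0.4, -0.4, 0.6]
opening: 85.5
```

Call:
step_arm([
  [-0.05,0.33,0,0,-1],
  [-0.1,0.66,0,0,-1],
  [-0.1,1,0,0,-1],
  [-0.1,1,0,0,-1],
])

```text
t: 3.07
position: [521.9, 9.3, 257.0]
ee_rot: [[0.971, -0.238, 0.004], [-0.238, -0.971, 0.008], [0.002, -0.009, -1.0]]
wrist_force: [0.2, -0.3, -0.0]
opening: 85.4
```

Call:
step_arm([
  [-0.05,0.33,0,0,-1],
  [-0.1,0.66,0,0,-1],
  [-0.1,1,0,0,-1],
  [-0.1,1,0,0,-1],
])

```text
t: 3.4
position: [509.6, 134.4, 257.4]
ee_rot: [[0.972, -0.233, 0.005], [-0.233, -0.972, 0.011], [0.002, -0.012, -1.0]]
wrist_force: [0.1, -1.1, 0.8]
opening: 85.6
```

Call:
step_arm([
  [0,0.33,0,0,-1],
  [-0.01,0.66,-0.2,0,-1],
  [-0.02,1,-0.4,0,-1],
  [-0.02,1,-0.4,0,-1],
])

```text
t: 3.73
position: [505.9, 256.6, 206.6]
ee_rot: [[0.973, -0.231, 0.002], [-0.231, -0.973, 0.011], [-0.001, -0.012, -1.0]]
wrist_force: [-0.6, -1.2, -0.5]
opening: 85.4
```

Call:
step_arm([
  [0.01,0.16,-0.3,-0.02,-1],
  [0.02,0.33,-0.6,-0.02,-1],
  [0.02,0.33,-0.9,-0.02,-1],
  [0.02,0.33,-0.95,-0.02,-1],
  [0.02,0.33,-0.95,-0.02,-1],
])

```text
t: 4.15
position: [505.8, 293.6, 89.2]
ee_rot: [[0.969, -0.246, -0.005], [-0.246, -0.969, 0.007], [-0.007, -0.005, -1.0]]
wrist_force: [-0.5, 0.1, -0.5]
opening: 85.3
```

Run:
```python
from rig import arm, optics
import cv2,numpy as np; from h import *
o=arm.get_obs(); print(o["position"],o["ee_rot"][:,0],o["qpos"])
t=optics.get_image("top"); s=optics.get_image("side")
for p,n in((t,"t"),(s,"s")):
    r,c=proj(p,o["position"]); print(n,r,c)
    im=p["img"].copy(); cv2.circle(im,(int(c),int(r)),2,(0,0,255),-1)
    r,c=int(r),int(c); im=im[r-70:r+70,max(0,c-90):c+90]
    cv2.imwrite(f"pics/g1{n}.png",cv2.resize(im,None,fx=4,fy=4,interpolation=cv2.INTER_CUBIC))
```

```text
[505.81729179 293.55044635  89.18195223] [ 0.96923321 -0.24604412 -0.00701968] [0.44670066 0.40420296 1.82477884 0.01088852 0.91458399 2.25946704]
t 256.1478372579393 219.75707825704336
s 296.688605689658 309.35148057548133
```

View pics/g1t.png

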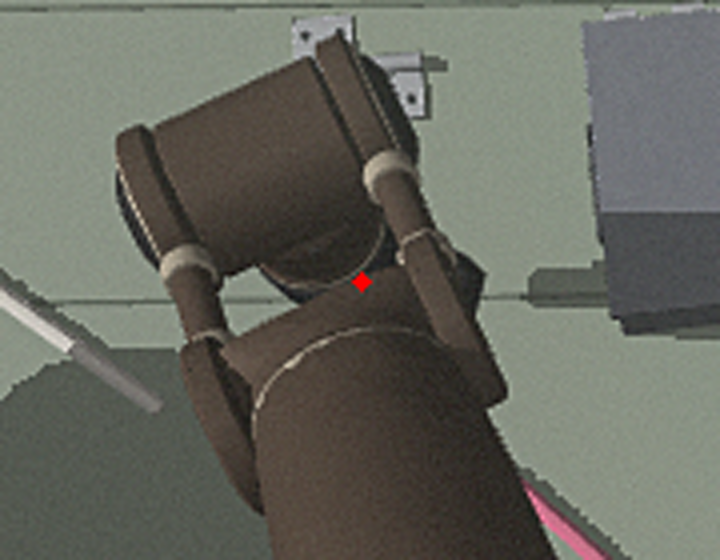

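View pics/g1s.png

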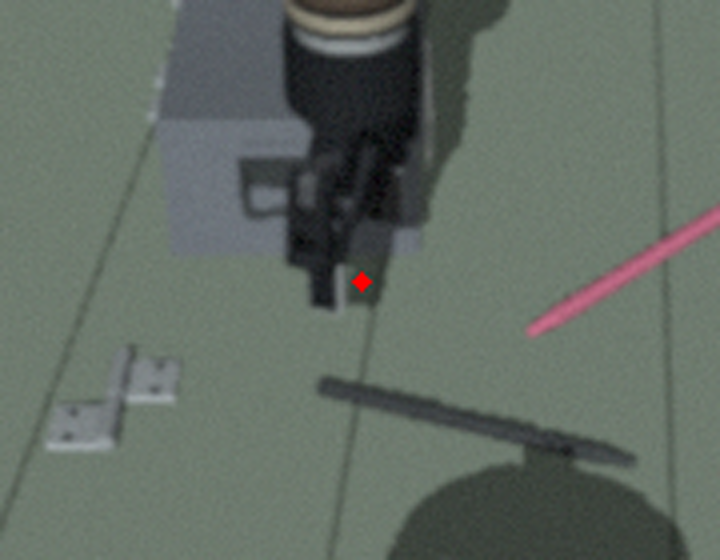

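Call:
step_arm([
  [0.02,0.02,-0.25,0,-1],
  [0.02,0.02,-0.5,0,-1],
  [0.02,0.02,-0.65,0,-0.6],
  [0.02,0.02,-0.65,0,-0.3],
  [0.02,0.02,-0.65,0,-0.3],
])

```text
t: 4.67
position: [513.8, 297.6, 17.9]
ee_rot: [[0.969, -0.248, 0.006], [-0.248, -0.969, 0.013], [0.003, -0.014, -1.0]]
wrist_force: [0.2, 0.4, 0.4]
opening: 55.5
```

```bash
cat > look.py <<'E'
import sys
from rig import arm, optics
import cv2,numpy as np; from h import *
o=arm.get_obs(); print(o["t"],o["position"].round(1),np.degrees(np.arctan2(o["ee_rot"][1,0],o["ee_rot"][0,0])).round(2),o["wrist_force"].round(1),o["opening"])
tag=sys.argv[1]; cam=sys.argv[2]; 
p=optics.get_image(cam)
import pickle; pickle.dump(p,open(f"{tag}.pkl","wb"))
r,c=[int(v) for v in proj(p,o["position"])]
im=p["img"]; h=int(sys.argv[3]) if len(sys.argv)>3 else 50
r0,c0=max(0,r-h),max(0,c-int(h*1.3)); f=min(800/(2.6*h),600/(2*h)); 
print("crop origin r,c",r0,c0,"scale",f)
cv2.imwrite(f"pics/{tag}.png",cv2.resize(im[r0:r+h,c0:c+int(h*1.3)],None,fx=f,fy=f,interpolation=cv2.INTER_CUBIC))
E
python3 look.py g2 side 50
```

```text
4.6667 [513.8 297.6  17.9] -14.35 [0.2 0.4 0.4] 55.53202126437322
crop origin r,c 270 241 scale 6.0
```

View pics/g2.png

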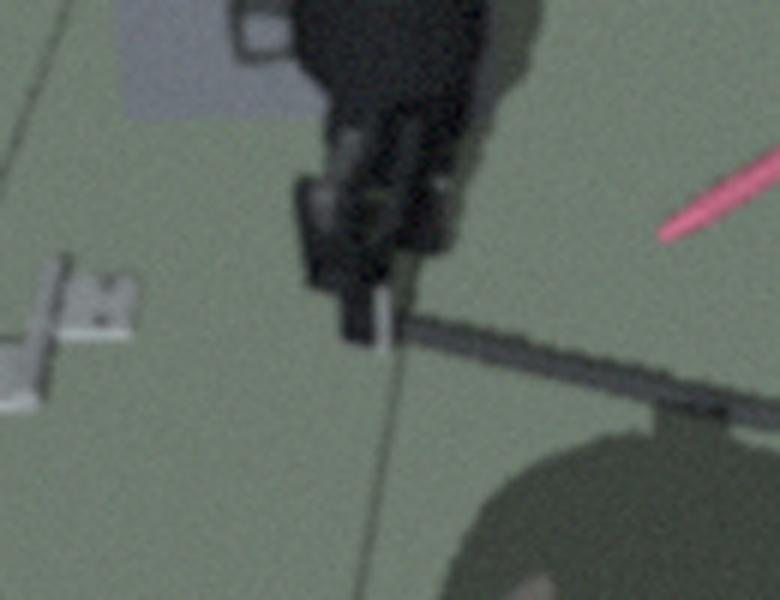

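Run:
```python
import pickle; from h import *
p=pickle.load(open("g2.pkl","rb"))
# near finger bottom edge left/right at crop
for c,r in ((343,335),(392,350)): print([atz(p,270+r/6,241+c/6,z).round(1) for z in (20,25,30)])
print(proj(p,np.array([513.8,297.6,17.9])))
```

```text
[array([531.1, 320.5,  20. ]), array([530.2, 326. ,  25. ]), array([529.3, 331.5,  30. ])]
[array([510.5, 327.4,  20. ]), array([509.7, 332.9,  25. ]), array([509. , 338.3,  30. ])]
(np.float64(320.5716335487067), np.float64(306.53033258357107))
```

Call:
step_arm([
  [-0.04,-0.01,-0.04,0,-0.3],
  [-0.05,-0.01,-0.1,0,-0.3],
  [-0.05,-0.01,-0.12,0,-0.3],
  [-0.05,-0.01,-0.12,0,-0.3],
])

```text
t: 5.05
position: [508.3, 296.9, 4.4]
ee_rot: [[0.969, -0.247, 0.008], [-0.247, -0.969, 0.013], [0.004, -0.015, -1.0]]
wrist_force: [0.3, 0.4, -1.2]
opening: 55.7
```

Call:
step_arm([
  [0,0,-0.012,0,0.2],
  [0,0,-0.012,0,0.6],
  [0,0,-0.012,0,1],
  [0,0,-0.012,0,1],
  [0,0,-0.012,0,1],
], newtons=110)

```text
t: 5.47
position: [508.6, 297.2, 3.4]
ee_rot: [[0.969, -0.248, 0.008], [-0.248, -0.969, 0.014], [0.004, -0.015, -1.0]]
wrist_force: [-0.9, 0.8, 2.5]
opening: 7.6
```

Call:
step_arm([
  [0,0,0,0,1],
  [0,0,0,0,1],
  [0,0,0,0,1],
])

```text
t: 5.72
position: [508.6, 297.3, 3.4]
ee_rot: [[0.969, -0.248, 0.008], [-0.248, -0.969, 0.014], [0.004, -0.016, -1.0]]
wrist_force: [0.1, -0.6, 1.0]
opening: 7.5
```

```bash
python3 look.py g3 side 50
```

```text
5.7167 [508.6 297.3   3.4] -14.34 [ 0.1 -0.6  1. ] 7.492714042895255
crop origin r,c 275 243 scale 6.0
```

View pics/g3.png

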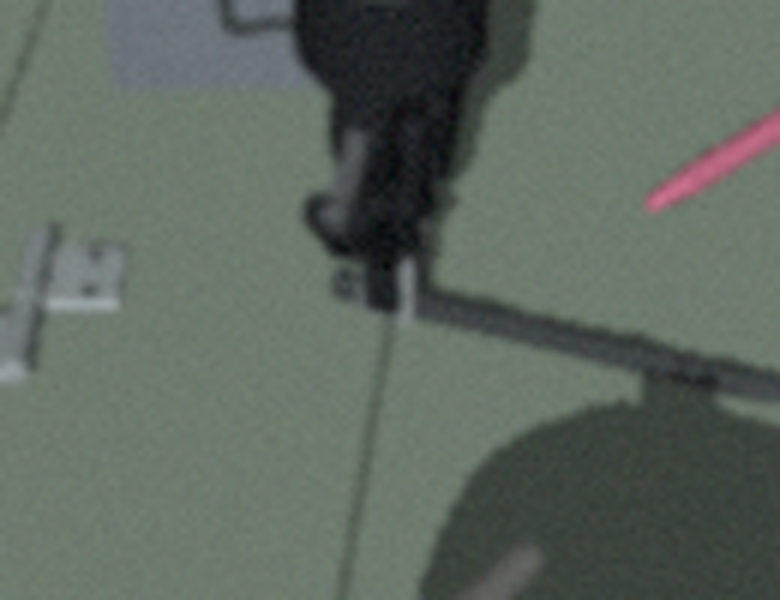

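Call:
step_arm([
  [0,0,0.1,0,1],
  [0,0,0.25,0,1],
  [0,0,0.4,0,1],
  [0,0,0.5,0,1],
  [0,0,0.5,0,1],
])

```text
t: 6.18
position: [511.1, 298.4, 66.9]
ee_rot: [[0.969, -0.247, 0.014], [-0.248, -0.969, 0.017], [0.009, -0.02, -1.0]]
wrist_force: [0.2, 0.7, -1.0]
opening: 7.8
```

```bash
python3 look.py g4 side 60
```

```text
6.1833 [511.1 298.4  66.9] -14.34 [ 0.2  0.7 -1. ] 7.838742856864747
crop origin r,c 245 229 scale 5.0
```

View pics/g4.png

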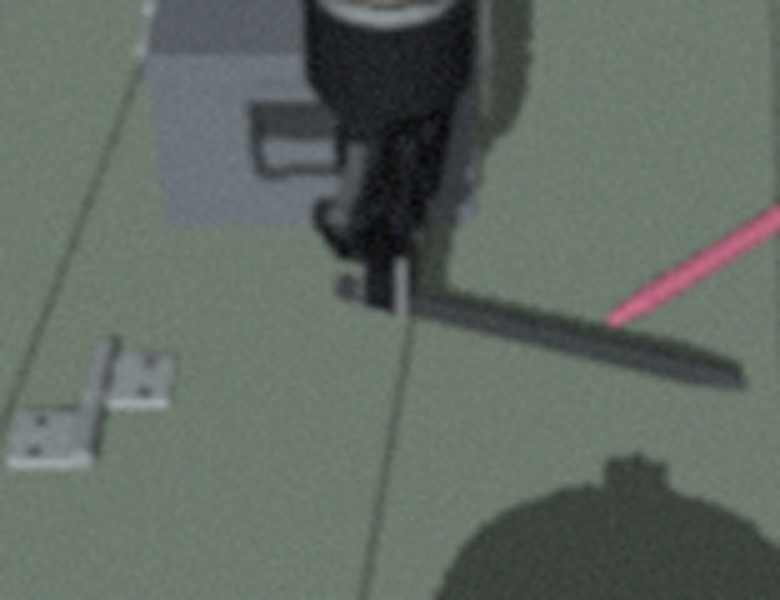

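```bash
python3 - <<'E'
import pickle; from h import *
p=pickle.load(open("g4.pkl","rb"))
for z in (30,40,50,60,70): print(z,proj(p,np.array([343.5,341.3,z])))
print(proj(p,np.array([511+26,298.4-6.7,70])), "obs", 245+285/5,229+340/5)
print("tip obs",245+380/5,229+742/5)
E
python3 - <<'E'
from rig import optics
p=optics.get_image("side")
for n in("bar_tip","bar_mid","bar_tail"): print(n,[(np_["position"],round(np_["conf"],2)) for np_ in optics.mark_of(p,n)])
p=optics.get_image("top")
for n in("bar_tip","bar_mid","bar_tail"): print(n,[(np_["position"],round(np_["conf"],2)) for np_ in optics.mark_of(p,n)])
E
```

```text
30 (np.float64(333.6822778330731), np.float64(377.2887973326882))
40 (np.float64(330.43733189945675), np.float64(377.53327943109144))
50 (np.float64(327.1599860062616), np.float64(377.78020262104695))
60 (np.float64(323.8497524607136), np.float64(378.02960364651136))
70 (np.float64(320.50613373284017), np.float64(378.2815199925997))
(np.float64(301.79406524091206), np.float64(296.68094678830204)) obs 302.0 297.0
tip obs 321.0 377.4
bar_tip [([424.9, 262.2], 0.87), ([321.4, 378.0], 0.85), ([310.8, 352.2], 0.79), ([264.5, 295.7], 0.69)]
bar_mid [([395.1, 299.9], 0.78), ([293.3, 378.0], 0.77), ([311.1, 335.2], 0.73), ([316.1, 336.6], 0.3)]
bar_tail [([366.7, 330.4], 0.9), ([275.1, 400.3], 0.85), ([303.3, 297.9], 0.57)]
bar_tip [([300.6, 250.1], 0.67), ([243.8, 105.8], 0.63)]
bar_mid [([327.1, 280.8], 0.7), ([264.5, 136.3], 0.61), ([188.9, 325.6], 0.54), ([262.6, 328.6], 0.49)]
bar_tail [([354.1, 308.9], 0.68), ([286.0, 172.6], 0.63)]
```

Call:
step_arm([
  [-0.02,0,0.25,0,1],
  [-0.04,0,0.5,0,1],
  [-0.06,0,0.75,0.05,1],
  [-0.06,0,0.88,0.15,1],
  [-0.06,0,0.88,0.25,1],
])

```text
t: 7.05
position: [503.9, 298.6, 173.1]
ee_rot: [[0.999, -0.05, 0.012], [-0.05, -0.999, 0.018], [0.011, -0.019, -1.0]]
wrist_force: [1.0, -0.6, -1.6]
opening: 7.9
```

Call:
step_arm([
  [0,0,0,0.15,1],
  [0,0,0,0.3,1],
  [0,0,0,0.45,1],
  [0,0,0,0.58,1],
  [0,0,0,0.7,1],
])

```text
t: 7.47
position: [503.6, 298.5, 172.6]
ee_rot: [[0.875, 0.484, -0.0], [0.483, -0.875, 0.022], [0.01, -0.019, -1.0]]
wrist_force: [0.5, 0.1, -2.6]
opening: 7.7
```

Call:
step_arm([
  [0,0,0,0.15,1],
  [0,0,0,0.3,1],
  [0,0,0,0.45,1],
  [0,0,0,0.58,1],
  [0,0,0,0.7,1],
])

```text
t: 7.88
position: [503.3, 298.4, 172.0]
ee_rot: [[0.49, 0.872, -0.013], [0.872, -0.489, 0.018], [0.01, -0.02, -1.0]]
wrist_force: [0.7, 0.6, -1.5]
opening: 7.7
```

Call:
step_arm([
  [0,-0.08,0,0.15,1],
  [0,-0.15,0,0.3,1],
  [0,-0.25,0,0.45,1],
  [0,-0.3,0,0.58,1],
  [0,-0.3,0,0.68,1],
])

```text
t: 8.3
position: [502.8, 261.1, 171.3]
ee_rot: [[-0.026, 0.999, -0.022], [1.0, 0.026, 0.008], [0.009, -0.021, -1.0]]
wrist_force: [-0.1, 0.2, -1.5]
opening: 7.8
```

Run:
```python
from rig import arm; import numpy as np
o=arm.get_obs(); R=o["ee_rot"]; print(o["position"],np.degrees(np.arctan2(R[1,0],R[0,0])),o["qpos"])
```

```text
[502.81619362 261.0983892  171.3010231 ] 91.4909754088943 [0.39313435 0.27107539 1.81249307 0.01812524 1.07498722 0.35825879]
```

Call:
step_arm([
  [-0.02,-0.1,0,0.04,1],
  [-0.02,-0.15,0,0.09,1],
  [-0.02,-0.15,-0.1,0.09,1],
  [-0.02,-0.15,-0.2,0.09,1],
  [-0.02,-0.15,-0.2,0.09,1],
])

```text
t: 8.72
position: [497.8, 242.4, 143.5]
ee_rot: [[-0.095, 0.995, -0.028], [0.995, 0.096, 0.005], [0.008, -0.028, -1.0]]
wrist_force: [-1.5, 0.6, -2.4]
opening: 7.6
```

Run:
```python
from rig import arm, optics
import cv2,numpy as np,pickle; from h import *
o=arm.get_obs(); R=o["ee_rot"]; print(o["position"],np.degrees(np.arctan2(R[1,0],R[0,0])))
t=optics.get_image("top"); s=optics.get_image("side"); pickle.dump((t,s),open("p2.pkl","wb"))
for p,n in((t,"top"),(s,"side")):
    for th in("bar_tip","bar_mid","bar_tail","eye","lid_front"): print(n,th,[(np.round(m["position"],1),round(m["conf"],2)) for m in optics.mark_of(p,th)])
cv2.imwrite("pics/i1t.png",cv2.resize(t["img"][170:290,230:390],None,fx=5,fy=5,interpolation=cv2.INTER_CUBIC))
cv2.imwrite("pics/i1s.png",cv2.resize(s["img"][180:300,250:390],None,fx=5,fy=5,interpolation=cv2.INTER_CUBIC))
```

```text
[497.80421597 242.40013186 143.52650937] 95.47547865231006
top bar_tip [(array([242.9, 105.7]), 0.76), (array([249.6, 317.3]), 0.69)]
top bar_mid [(array([250.5, 270.5]), 0.61), (array([248.4, 313.7]), 0.53)]
top bar_tail [(array([284.6, 171.4]), 0.81), (array([355.2, 310.8]), 0.43)]
top eye [(array([245.2, 331.9]), 0.72)]
top lid_front [(array([261.1, 333.3]), 0.72)]
side bar_tip [(array([426.8, 261.7]), 0.75), (array([307.8, 351.5]), 0.57), (array([271.8, 314.8]), 0.19)]
side bar_mid [(array([393.9, 301.4]), 0.95), (array([289. , 377.1]), 0.67), (array([248.2, 315.1]), 0.59), (array([233.8, 325.8]), 0.52)]
side bar_tail [(array([368.1, 331.2]), 0.64), (array([269.2, 314.3]), 0.63), (array([246.1, 314.7]), 0.36)]
side eye [(array([226.5, 313.5]), 0.74)]
side lid_front [(array([236.2, 323.1]), 0.83), (array([268.9, 315.5]), 0.15)]
```

View pics/i1t.png

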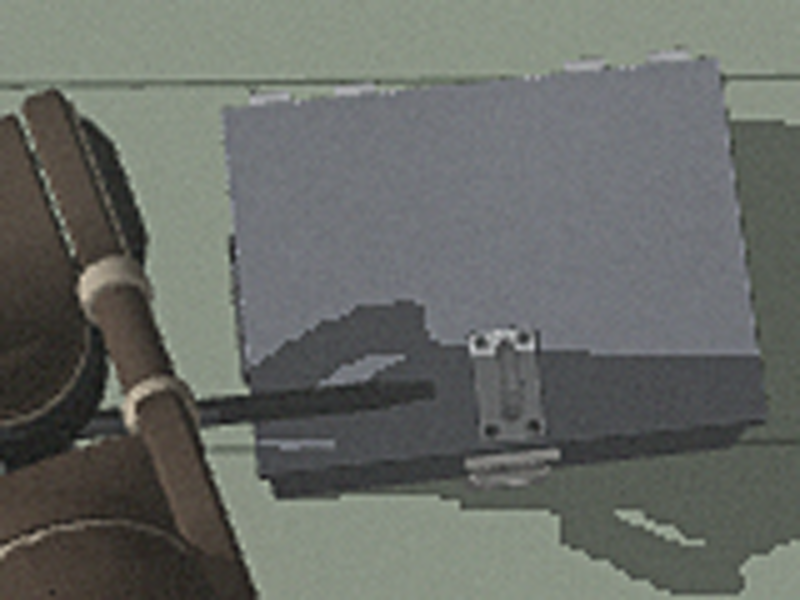

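View pics/i1s.png

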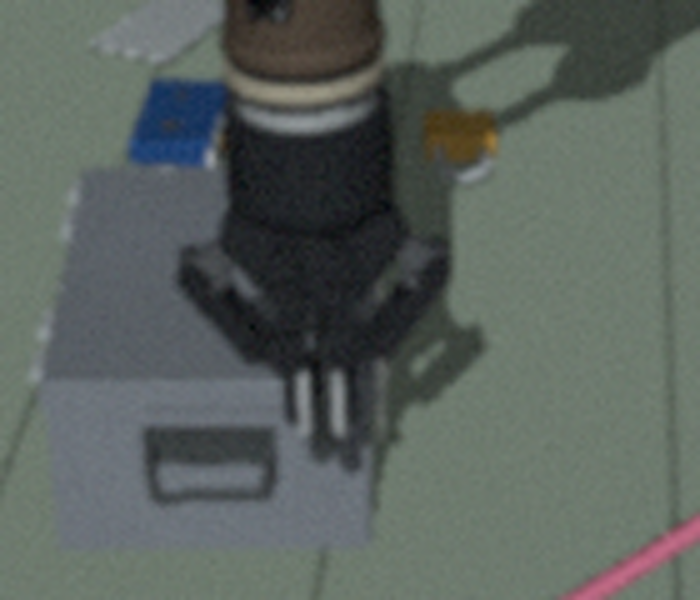

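Run:
```python
import pickle,numpy as np,cv2; from h import *
np.set_printoptions(precision=1,suppress=True)
t,s=pickle.load(open("p2.pkl","rb"))
im=t["img"][170:290,230:390].astype(int).max(2)
# bar centreline: dark columns between crop cols 42..85
for x in range(44,90,4):
    col=im[70:90,x]; print(x+230,col)
```

```text
274 [147 148 145 144 149 142 143 145 157  96  44  52  47  47  37 158 154 146
 151 106]
278 [ 77  79  86  88  80  95 126 155 167  47  40  47  51  40  86 152 148 149
 151 107]
282 [125 126  74  70  79  76  81  79  59  48  56  51  51  46  70  79  80  71
 129  73]
286 [ 73  79  81  77  75  77  79  81  56  42  53  45  51  56  84  81  76  72
 125 135]
290 [ 71  79  78  79  79  78  80  74  53  55  58  51  49  61  84  77  77  72
 127  92]
294 [ 83  84  82  80  75  73 137  81  48  50  55  49  42  82  81  79  81  72
 126 104]
298 [ 81  77  76 127 124 128 132  50  41  56  53  48  60  83  77  78  84  76
  78  79]
302 [ 75  76 126 122 125 132  87  50  53  49  51  49  70  77  78  76  80  76
  80  79]
306 [ 71 125 131 129  77  81  71  60  57  51  49  62  79  83  76  77  83  85
  84  82]
310 [ 74 137  81  76  74  85  64  52  54  54  63  82  77  84  80  82  79  79
  83  82]
314 [79 79 74 83 83 86 61 52 58 51 84 80 77 78 78 78 77 75 80 80]
318 [77 80 76 79 81 78 81 80 83 82 78 82 82 82 84 80 76 81 81 82]
```

Run:
```python
import pickle,numpy as np; from h import *
np.set_printoptions(precision=1,suppress=True)
t,s=pickle.load(open("p2.pkl","rb"))
pts=[(282,251),(286,250.6),(290,250.4),(294,250),(298,249.5),(302,249.4),(306,248.9),(310,248.5)]
W=np.array([atz(t,r,c,146) for c,r in pts]); 
k=np.polyfit(W[:,1],W[:,0],1); print("slope dx/dy",k[0],"yaw off",np.degrees(np.arctan(k[0])))
tip=atz(t,247.4,316.5,146); print("tip",tip)
y=np.array([-np.sin(np.radians(5.45)),np.cos(np.radians(5.45))]); x=np.array([y[1],-y[0]])
for e in ([519.6,32.3],[519.9,32.7],atz(t,245.2,331.9,129)[:2]):
    for yy in (100,150): print(np.dot(np.array([np.polyval(k,yy),yy])-e,x), end=" ")
    print("tip along y",np.dot(tip[:2]-e,y))
# from TCP
tcp=np.array([497.8,242.4]); n=np.array([-np.cos(np.radians(95.48)),-np.sin(np.radians(95.48))])
print("tip from tcp",tcp+173*n, [np.dot(tcp+173*n-np.array([519.9,32.7]),v) for v in (x,y)])
```

```text
slope dx/dy -0.07496850886808132 yaw off -4.287359108122343
tip [513.4  67.8 146. ]
-3.4868626380514773 -2.4694897221115286 tip along y 35.93395640412732
-3.8234973038456883 -2.806124387905742 tip along y 35.56425774063827
-4.8845527749127395 -3.8671798589727913 tip along y 36.27016835412891
tip from tcp [514.3  70.2] [np.float64(-1.992822106891723), np.float64(37.85105981553341)]
```

Call:
step_arm([
  [0.02,0,-0.05,0,1],
  [0.03,0,-0.1,0,1],
  [0.03,0,-0.13,0,1],
  [0.03,0,-0.13,0,1],
])

```text
t: 9.65
position: [503.1, 242.7, 130.3]
ee_rot: [[-0.096, 0.995, -0.025], [0.995, 0.097, 0.006], [0.008, -0.024, -1.0]]
wrist_force: [-1.1, -0.7, -1.3]
opening: 7.7
```

```bash
cat > bl.py <<'E'
import sys,pickle
from rig import arm, optics
import cv2,numpy as np; from h import *
np.set_printoptions(precision=1,suppress=True)
o=arm.get_obs(); R=o["ee_rot"]; print(o["t"],o["position"],"yaw",np.degrees(np.arctan2(R[1,0],R[0,0])),"slope",R[2,0],o["wrist_force"],o["ft_torque"])
t=optics.get_image("top"); tag=sys.argv[1]
cv2.imwrite(f"pics/{tag}.png",cv2.resize(t["img"][170:290,250:410],None,fx=5,fy=5,interpolation=cv2.INTER_CUBIC))
y=np.array([-np.sin(np.radians(5.5)),np.cos(np.radians(5.5))]); x=np.array([y[1],-y[0]]); e=np.array([519.9,32.7])
q=o["position"][:2]; n=-R[:2,0]/np.linalg.norm(R[:2,0])
print("kin tip x,y in eye",np.dot(q+173*n-e,x),np.dot(q+173*n-e,y),"z",o["position"][2]+2.5-173*R[2,0], "grip y",np.dot(q-e,y))
E
python3 bl.py i2
```

```text
9.65 [503.1 242.7 130.3] yaw 95.53074667490897 slope 0.008197733547882767 [-1.1 -0.7 -1.3] [ 0.1  0.  -0. ]
kin tip x,y in eye 3.5233090495796358 37.65743282098603 z 131.4271733764668 grip y 210.6574079113636
```

View pics/i2.png

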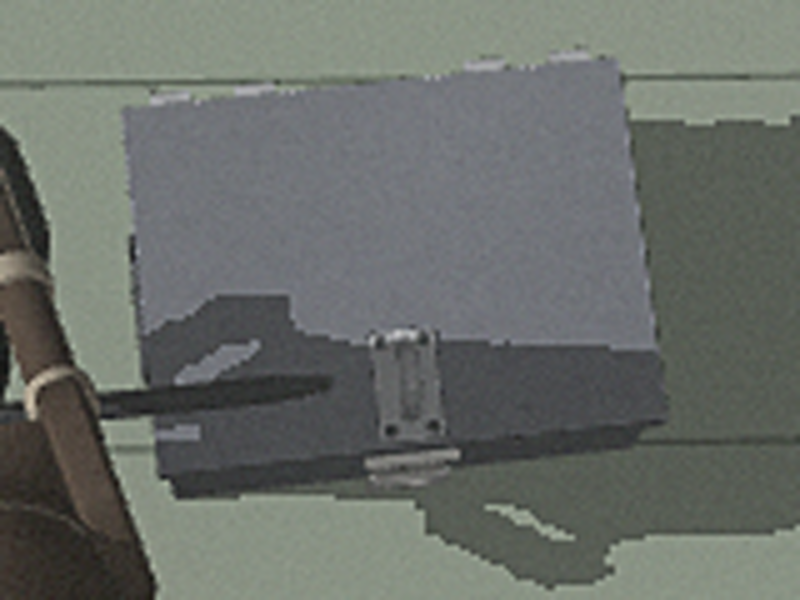

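Call:
step_arm([
  [-0.012,-0.04,0,0,1],
  [-0.006,-0.12,0,0,1],
  [0.0,-0.2,0,0,1],
  [0.008,-0.28,0,0,1],
  [0.012,-0.33,0,0,1],
])

```text
t: 10.12
position: [505.0, 201.6, 131.0]
ee_rot: [[-0.096, 0.995, -0.024], [0.995, 0.096, 0.006], [0.008, -0.023, -1.0]]
wrist_force: [0.3, 0.0, -1.6]
opening: 7.7
```

```bash
python3 bl.py i3
```

```text
10.1167 [505.  201.6 131. ] yaw 95.48171969243151 slope 0.007885137391006825 [ 0.3  0.  -1.6] [ 0.2  0.  -0. ]
kin tip x,y in eye 1.2872926500692716 -3.467850362648247 z 132.137493208019 grip y 169.5321408321799
```

View pics/i3.png

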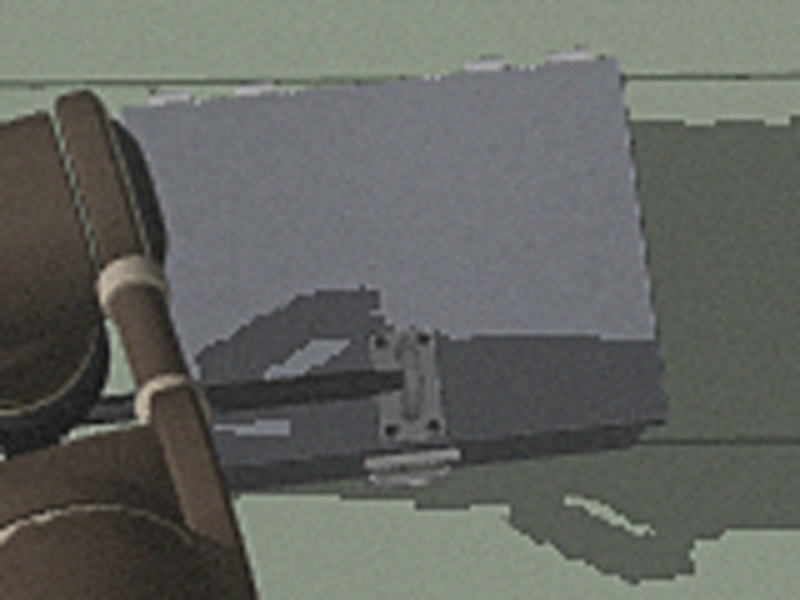

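Call:
step_arm([
  [0.003,-0.05,-0.005,0,1],
  [0.007,-0.11,-0.01,0,1],
  [0.012,-0.17,-0.015,0,1],
  [0.015,-0.22,-0.015,0,1],
  [0.015,-0.22,-0.015,0,1],
])

```text
t: 10.58
position: [506.8, 173.2, 129.0]
ee_rot: [[-0.094, 0.995, -0.024], [0.996, 0.094, 0.004], [0.007, -0.024, -1.0]]
wrist_force: [0.4, 0.0, -1.4]
opening: 7.7
```

```bash
python3 bl.py i4
```

```text
10.5833 [506.8 173.2 129. ] yaw 95.39367556419893 slope 0.006761352185294091 [ 0.4  0.  -1.4] [0.1 0.1 0. ]
kin tip x,y in eye 0.08096552295958676 -31.857199849236952 z 130.34868340865276 grip y 141.1425022738176
```

View pics/i4.png

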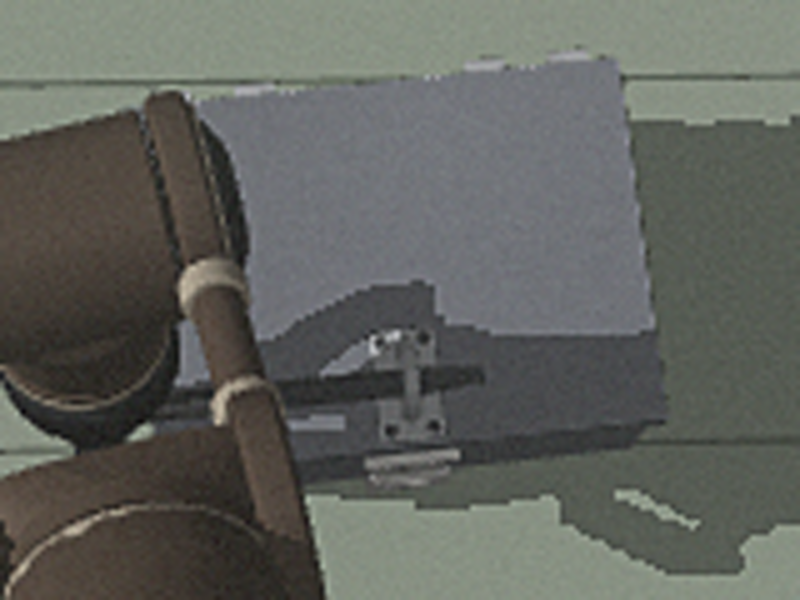

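Call:
step_arm([
  [0,0,0.02,0,1],
  [0,0,0.04,0,1],
  [0,0,0.06,0,1],
  [0,0,0.08,0,1],
  [0,0,0.08,0,1],
], newtons=120)

```text
t: 11.05
position: [507.3, 174.2, 139.2]
ee_rot: [[-0.094, 0.995, -0.023], [0.996, 0.095, 0.006], [0.008, -0.022, -1.0]]
wrist_force: [0.6, -0.8, -2.9]
opening: 7.3
```

```bash
python3 bl.py i5
```

```text
11.05 [507.3 174.2 139.2] yaw 95.41932594203416 slope 0.007638851666108621 [ 0.6 -0.8 -2.9] [ 0.4 -0.   0.1]
kin tip x,y in eye 0.7643240034468448 -30.90453810662082 z 140.39898354906725 grip y 142.09529040346757
```

View pics/i5.png

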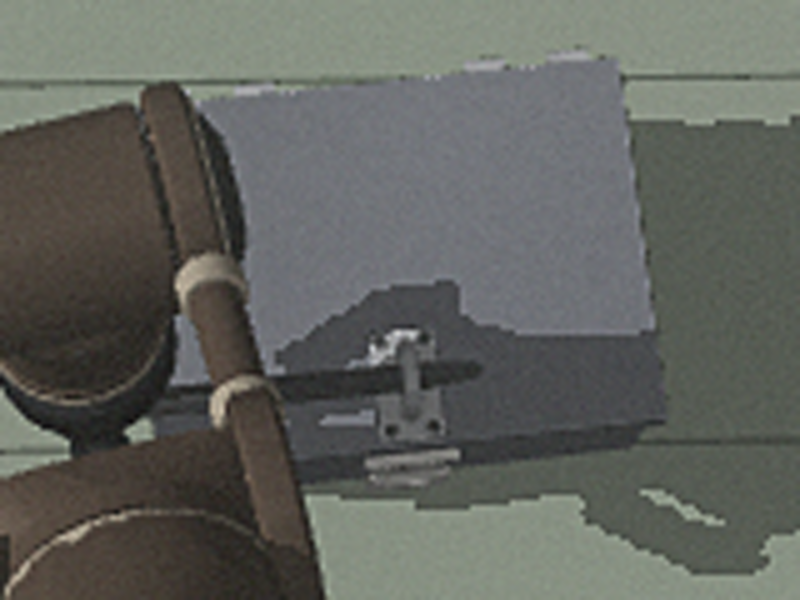

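Call:
step_arm([
  [0.01,0,0.03,0,1],
  [0.02,0,0.06,0,1],
  [0.03,0,0.09,0,1],
  [0.035,0,0.12,0,1],
  [0.039,0,0.13,0,1],
])

```text
t: 11.52
position: [512.0, 174.3, 155.2]
ee_rot: [[-0.094, 0.995, -0.023], [0.996, 0.094, 0.006], [0.008, -0.022, -1.0]]
wrist_force: [-0.2, -0.4, -4.3]
opening: 7.4
```

```bash
python3 bl.py i6
```

```text
11.5167 [512.  174.3 155.2] yaw 95.39172405257689 slope 0.007837024698187183 [-0.2 -0.4 -4.3] [ 0.5  0.1 -0. ]
kin tip x,y in eye 5.368551402791606 -31.340168819396897 z 156.31900990110714 grip y 141.65952226866054
```

View pics/i6.png

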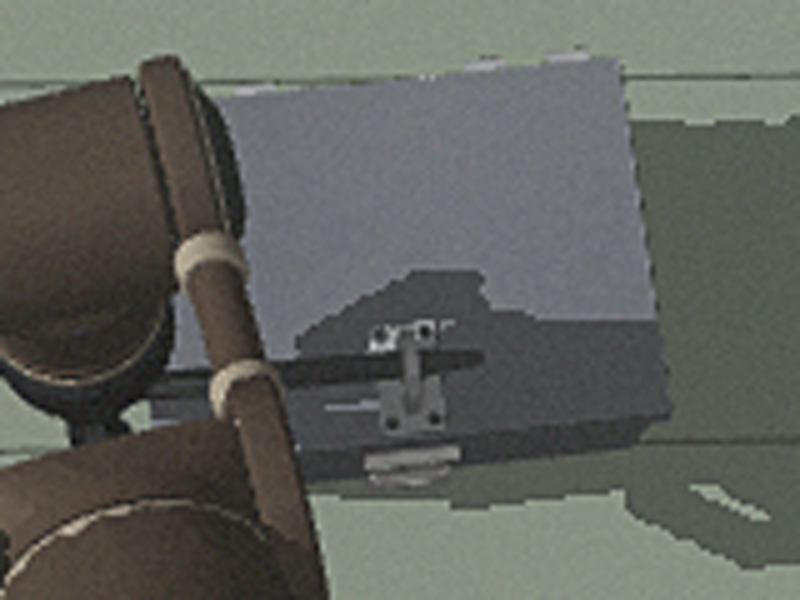

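Call:
step_arm([
  [0.012,0,0.03,0,1],
  [0.024,0,0.06,0,1],
  [0.036,0,0.09,0,1],
  [0.05,0.005,0.12,0,1],
  [0.063,0.005,0.145,0,1],
])

```text
t: 11.98
position: [519.8, 174.9, 173.1]
ee_rot: [[-0.094, 0.995, -0.023], [0.996, 0.094, 0.006], [0.008, -0.022, -1.0]]
wrist_force: [-0.8, -0.5, -4.3]
opening: 6.8
```

Call:
step_arm([
  [0.016,0,0.03,0,1],
  [0.032,0,0.06,0,1],
  [0.05,0,0.09,0,1],
  [0.066,0.005,0.12,0,1],
  [0.083,0.008,0.14,0,1],
])

```text
t: 12.4
position: [530.1, 175.9, 190.5]
ee_rot: [[-0.093, 0.995, -0.022], [0.996, 0.094, 0.006], [0.008, -0.022, -1.0]]
wrist_force: [-1.4, -0.4, -3.4]
opening: 7.4
```

```bash
python3 bl.py i7
```

```text
12.4 [530.1 175.9 190.5] yaw 95.36447747496219 slope 0.008052440922645693 [-1.4 -0.4 -3.4] [ 0.4  0.2 -0.2]
kin tip x,y in eye 23.471246253312813 -31.391424573908353 z 191.6444914293605 grip y 141.60809148376325
```

View pics/i7.png

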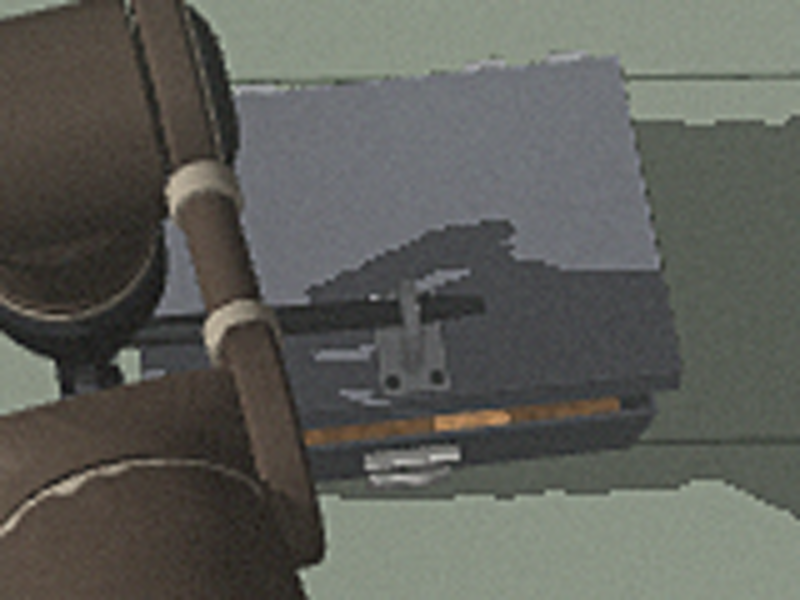

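Call:
step_arm([
  [0.018,0,0.026,0,1],
  [0.038,0,0.052,0,1],
  [0.058,0.005,0.076,0,1],
  [0.078,0.01,0.1,0,1],
  [0.098,0.01,0.118,0,1],
])

```text
t: 12.87
position: [542.9, 177.5, 205.7]
ee_rot: [[-0.093, 0.995, -0.021], [0.996, 0.094, 0.006], [0.008, -0.02, -1.0]]
wrist_force: [-2.4, 0.5, -3.1]
opening: 7.0
```

Call:
step_arm([
  [0.022,0,0.024,0,1],
  [0.045,0,0.048,0,1],
  [0.068,0.005,0.07,0,1],
  [0.09,0.01,0.09,0,1],
  [0.112,0.011,0.108,0,1],
])

```text
t: 13.28
position: [556.7, 178.9, 219.0]
ee_rot: [[-0.094, 0.995, -0.021], [0.996, 0.094, 0.006], [0.008, -0.02, -1.0]]
wrist_force: [-2.1, -1.0, -2.5]
opening: 7.0
```

```bash
python3 bl.py i8
```

```text
13.2833 [556.7 178.9 219. ] yaw 95.36628388002454 slope 0.008337925239555566 [-2.1 -1.  -2.5] [ 0.3  0.4 -0.3]
kin tip x,y in eye 50.23228965330303 -31.04239463301824 z 220.06148957071161 grip y 141.95713423978228
```

View pics/i8.png

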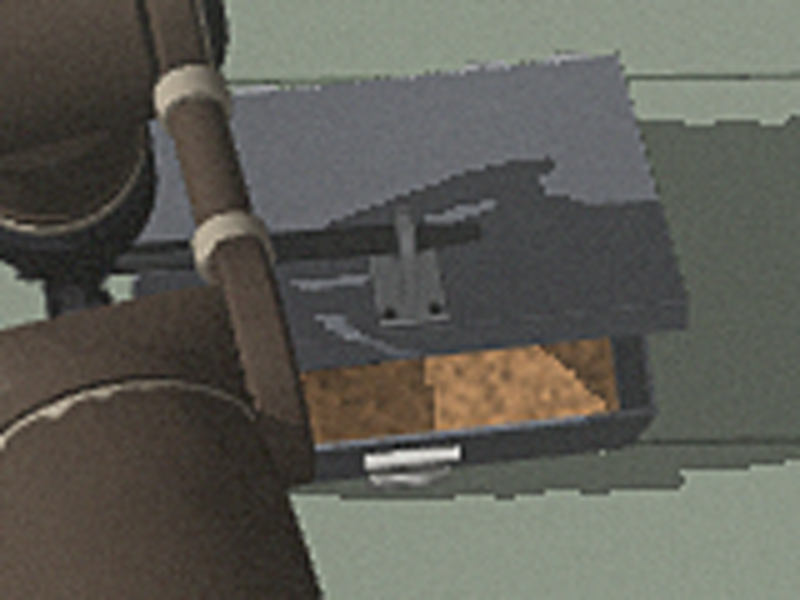

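```bash
cat > ang.py <<'E'
import sys
from rig import optics
from h import *
p=optics.get_image("top"); v=[664.2,46.3,np.radians(5.5)]
def W(th,P):
    # lid frame rotate: front rises
    x=P[0]*np.cos(th)+P[2]*np.sin(th); z=-P[0]*np.sin(th)+P[2]*np.cos(th); y=P[1]
    c,n=np.cos(v[2]),np.sin(v[2]); return np.array([v[0]+c*x-n*y,v[1]+n*x+c*y,107+z])
for d in range(30,56,3):
    th=np.radians(d); q=lambda P:[ (round(float((b-250)*5)),round(float((a-170)*5))) for a,b in [proj(p,W(th,P))]][0]
    print(d,"FRtop",q([-174,-119,4]),"FRrim",q([-174,-119,-10]),"FLtop",q([-174,119,4]),"foot corner",q([-160,-15,7]),"eye",q([-145,0,22]),"archtop",q([-145,0,45]))
E
python3 ang.py
```

```text
30 FRtop (687, 329) FRrim (686, 350) FLtop (144, 388) foot corner (447, 327) eye (408, 282) archtop (406, 246)
33 FRtop (688, 315) FRrim (687, 337) FLtop (142, 374) foot corner (446, 313) eye (407, 268) archtop (405, 230)
36 FRtop (689, 300) FRrim (688, 323) FLtop (140, 359) foot corner (446, 298) eye (406, 254) archtop (404, 213)
39 FRtop (690, 283) FRrim (689, 308) FLtop (138, 343) foot corner (445, 283) eye (405, 238) archtop (403, 196)
42 FRtop (690, 266) FRrim (689, 292) FLtop (135, 326) foot corner (444, 267) eye (404, 223) archtop (401, 178)
45 FRtop (690, 248) FRrim (690, 276) FLtop (133, 308) foot corner (443, 251) eye (403, 206) archtop (400, 160)
48 FRtop (690, 230) FRrim (690, 258) FLtop (131, 289) foot corner (442, 233) eye (401, 190) archtop (398, 142)
51 FRtop (689, 210) FRrim (690, 240) FLtop (128, 270) foot corner (441, 216) eye (400, 173) archtop (396, 123)
54 FRtop (689, 190) FRrim (690, 221) FLtop (126, 250) foot corner (440, 197) eye (399, 155) archtop (395, 105)
```

Call:
step_arm([
  [0.016,0,0.016,0,1],
  [0.032,0,0.032,0,1],
  [0.048,0.005,0.046,0,1],
  [0.064,0.007,0.058,0,1],
  [0.078,0.007,0.07,0,1],
])

```text
t: 13.8
position: [567.0, 179.8, 228.0]
ee_rot: [[-0.094, 0.995, -0.019], [0.996, 0.094, 0.007], [0.009, -0.018, -1.0]]
wrist_force: [-1.9, -0.9, -2.5]
opening: 7.2
```

Call:
step_arm([
  [0.016,0,0.013,0,1],
  [0.034,0,0.026,0,1],
  [0.052,0.005,0.038,0,1],
  [0.064,0.007,0.046,0,1],
  [0.066,0.007,0.048,0,1],
])

```text
t: 14.22
position: [575.5, 180.8, 234.1]
ee_rot: [[-0.094, 0.995, -0.018], [0.996, 0.094, 0.007], [0.009, -0.017, -1.0]]
wrist_force: [-1.6, 0.5, -2.4]
opening: 6.9
```

Call:
step_arm([
  [0,0,0,0,1],
  [0,0,0,0,1],
  [0,0,0,0,1],
])

```text
t: 14.47
position: [575.4, 180.8, 234.0]
ee_rot: [[-0.094, 0.995, -0.018], [0.996, 0.094, 0.007], [0.009, -0.017, -1.0]]
wrist_force: [-1.0, -0.4, -2.8]
opening: 7.1
```

```bash
python3 bl.py i9
```

```text
14.4667 [575.4 180.8 234. ] yaw 95.38205410043128 slope 0.008538073779199233 [-1.  -0.4 -2.8] [ 0.3  0.3 -0.2]
kin tip x,y in eye 69.1270950640495 -30.9285560368177 z 235.06435667780246 grip y 142.07107741051556
```

View pics/i9.png

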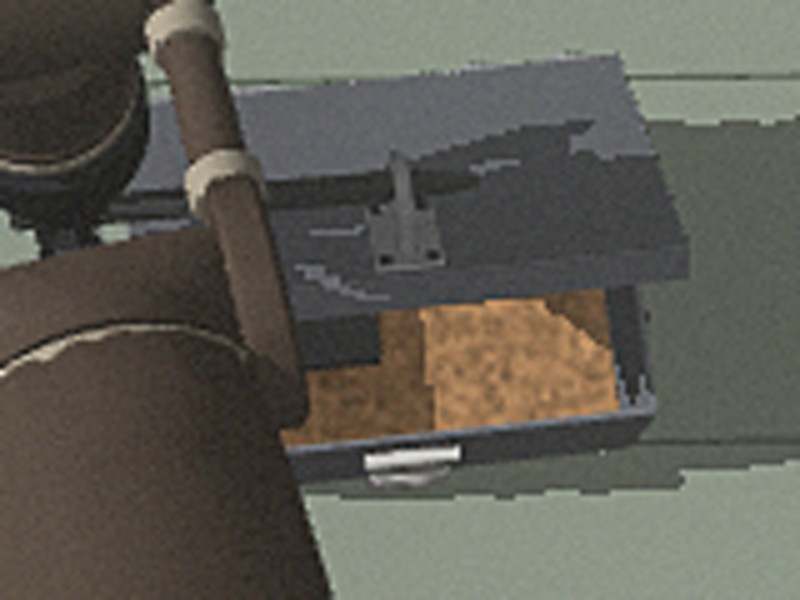

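Run:
```python
from rig import arm, optics
import cv2,numpy as np,pickle; from h import *
from scipy.optimize import least_squares
s=optics.get_image("side"); t=optics.get_image("top")
cv2.imwrite("pics/s9.png",cv2.resize(s["img"][140:300,230:400],None,fx=3.7,fy=3.7,interpolation=cv2.INTER_CUBIC))
v=[664.2,46.3,np.radians(5.5)]
def W(th,P):
    x=P[0]*np.cos(th)+P[2]*np.sin(th); z=-P[0]*np.sin(th)+P[2]*np.cos(th); y=P[1]
    c,n=np.cos(v[2]),np.sin(v[2]); return np.array([v[0]+c*x-n*y,v[1]+n*x+c*y,107+z])
for th_n in("padlock","flag_hinge","lock_body","eye","bar_tip","lid_front","staple_foot"):
    print(th_n,[(np.round(m["position"],1),round(m["conf"],2)) for m in optics.mark_of(t,th_n)][:3],[(np.round(m["position"],1),round(m["conf"],2)) for m in optics.mark_of(s,th_n)][:3])
for d in (39,42,45,48,51): print(d,"top eye",np.round(proj(t,W(np.radians(d),[-145,0,22])),1),"foot",np.round(proj(t,W(np.radians(d),[-145,0,4])),1),"front",np.round(proj(t,W(np.radians(d),[-174,0,4])),1),"side FL",np.round(proj(s,W(np.radians(d),[-174,119,4])),1),"front",np.round(proj(s,W(np.radians(d),[-174,0,4])),1))
```

```text
padlock [(array([275.6, 469. ]), 0.86), (array([198.7, 472.6]), 0.2)] [(array([210. , 344.4]), 0.5)]
flag_hinge [(array([203.8, 218.3]), 0.6)] [(array([326.9, 243.3]), 0.73), (array([209.9, 342.9]), 0.34)]
lock_body [(array([200.7, 469.5]), 0.61), (array([209.6, 300.3]), 0.49)] []
eye [] [(array([201.8, 296.2]), 0.23)]
bar_tip [(array([241.9, 106.8]), 0.95), (array([206.8, 345.1]), 0.73)] [(array([424.5, 263.1]), 0.94), (array([311.6, 352.6]), 0.62)]
lid_front [(array([226.9, 331.8]), 0.58)] [(array([192. , 303.6]), 0.66)]
staple_foot [(array([218.3, 331.6]), 0.63), (array([228.9, 330.2]), 0.37)] [(array([199.9, 298.2]), 0.78)]
39 top eye [217.7 331. ] foot [224.2 331.3] front [232.6 332.9] side FL [219.1 309. ] front [197.6 309.9]
42 top eye [214.5 330.8] foot [221.3 331.2] front [229.2 332.7] side FL [216.7 306.4] front [195.4 307.6]
45 top eye [211.3 330.5] foot [218.4 331. ] front [225.6 332.5] side FL [214.4 303.8] front [193.2 305.2]
48 top eye [207.9 330.3] foot [215.3 330.8] front [221.9 332.3] side FL [212.2 300.9] front [191.1 302.6]
51 top eye [204.5 330. ] foot [212.1 330.5] front [218. 332.] side FL [210.2 298. ] front [189.2 299.9]
```

View pics/s9.png

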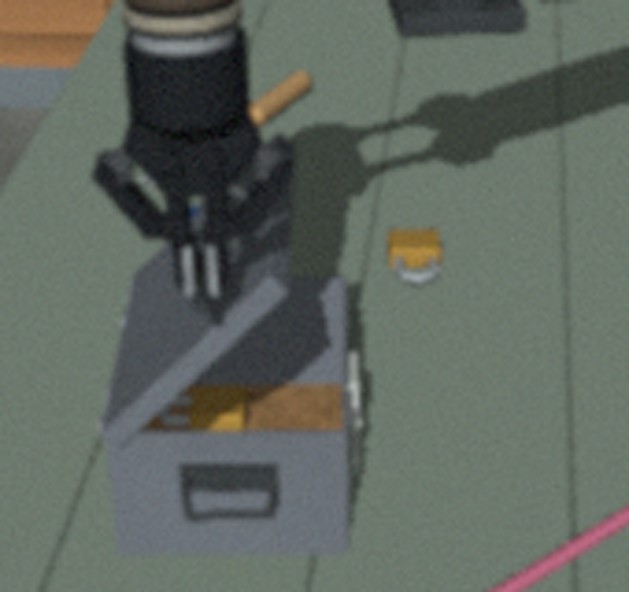

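Call:
step_arm([
  [0,0,0,0,1],
  [0,0,0,0,1],
  [0,0,0,0,1],
  [0,0,0,0,1],
  [0,0,0,0,1],
])

```text
t: 15.73
position: [575.6, 180.8, 234.1]
ee_rot: [[-0.094, 0.995, -0.018], [0.996, 0.094, 0.007], [0.009, -0.017, -1.0]]
wrist_force: [-1.3, 0.1, -3.1]
opening: 7.2
```

Call:
step_arm([
  [0,0,0,0,1],
  [0,0,0,0,1],
  [0,0,0,0,1],
  [0,0,0,0,1],
  [0,0,0,0,1],
])

```text
t: 16.15
position: [575.5, 180.7, 234.1]
ee_rot: [[-0.094, 0.995, -0.018], [0.996, 0.094, 0.007], [0.009, -0.017, -1.0]]
wrist_force: [-1.3, -0.8, -1.5]
opening: 7.3
```

```bash
python3 bl.py i10
python3 - <<'E'
import cv2,numpy as np
a=cv2.imread("pics/i9.png").astype(int);b=cv2.imread("pics/i10.png").astype(int); print(np.abs(a-b).mean(),(np.abs(a-b).max(2)>40).mean())
E
```

```text
16.15 [575.5 180.7 234.1] yaw 95.37565460269919 slope 0.008537136627660223 [-1.3 -0.8 -1.5] [ 0.2  0.3 -0.2]
kin tip x,y in eye 69.1895618605985 -30.97569196303147 z 235.09273381136236 grip y 142.02390062845436
2.750692361111111 0.00028333333333333335
```

The lid is steady: the pictures 1.7 s apart match to within noise. I'm handing in now.

```bash
python3 -c "
from rig import ticket; print(ticket.sign_off())"
```

```text
the job is handed in; nothing more can be done
None
```

I gripped the dark steel bar about 27 mm from its blunt end and passed its nose through the staple from the left. I then raised the lid in an arc to about 45° and handed in at about 16 s of the 54 s, with the bar still held at 120 N and the lid hanging on it. The handing in gave no verdict.

**Last checks**
- **Lid angle:** the marks in the two pictures read 42–47°, mostly near 45°. The arm's own position pointed to about 48°, a few degrees more; all of these lie within the 39–51° allowed.
- **Bar through the staple:** its end sticks out about 31 mm on the far side.
- **Fingers:** they are about 12 mm clear of the lid's side edge, worked out from the arm's position. The side picture could not show this clearly.
- **Steadiness:** two pictures 1.7 s apart showed no movement.
- **Padlock, flag hinge and lock body:** they stand where they were, within the networks' scatter in the top view of a few pixels, roughly 10 mm.

**Disagreements**
- **Bar direction:** the bar's nose pointed towards the robot (−x), not towards +y as described. It was the only dark bar, so I chose it by colour.
- **Finger opening:** it read about 7.5 mm on a 12 mm bar. The grip held throughout without slipping.

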